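# Run the fingertips along a shielded unit's snap buttons

### The arm

A 6-joint arm with a two-finger parallel gripper is mounted at the origin on the work surface. World frame = base frame: x ahead of the robot, y to its left, z up, the work surface at z = 0. Lengths are in m, angles in rad, forces in N, time in s.
With the tool pointing down it reaches from about 0.4 to 0.825 m from the base axis. Payload 7 kg.
Tool frame: the origin (TCP) lies midway between the tips of the shut fingers; the grasp point (between the pads) lies 19 mm behind it; z points along the fingers, y is the line along which they close (so a half turn about z gives the same grasp; the last joint's range is limited). The gripper opens to 88 mm and grips with 3 to 60 N. Pads are 19 mm wide; open, the fingers measure 130 mm over their backs; the gripper's body (78 mm by 193 mm) begins 47 mm behind the grasp point.
Start: joints at [1.458, 0.359, 0.012, 0, -1.224, -0.288], TCP at [0.263, 0.621, 0.227] pointing down, gripper open.
Joint ranges: [-3.07, 3.07], [-1.43, 2.12], [-1.02, 1.25], [-3.03, 1.67], [-3.05, -0], [-3.03, 3.03]. Speed limits (rad/s): [2.39, 2.39, 3.01, 3.14, 3.14, 3.14].

### API

Orientations are given as [roll, pitch, yaw] about the fixed x, y, z axes, in that order (R = Rz(yaw) Ry(pitch) Rx(roll)).
In Python, from station import get_state, grab_frame, calibration, job_done, boxes_of, regions_of, spot_point gives the robot as it stands. The module is installed in compiled form; this text tells all that it offers.
- The arm moves only by the tool arm_command, never from a script. Its argument "commands" is a list of rows, each an object of numbers: "tx", "ty", "tz": the shift along the tool's x, y, z each as a share of 25 cm, from -1 to 1; "twist": the turn about the tool's z as a share of 180 degrees, from -1 to 1. A call has exactly 8 rows; each row is the pose to reach, as a shift and turn from the pose commanded when the call began, along the tool's axes at that moment, turning the shorter way round; what a row does not reach only later rows make up. A row lasts 1/12 s, in which the tool goes at most 41.7 mm and 7.16 degrees, less where a joint would pass 70% of its speed; a pose out of reach is approached as far as the arm can. A call with a number of a shift or a turn outside -1 to 1 is refused whole. A call with a gripper value outside its range is refused whole. "claw" is the opening, from 0 (shut) to 1 (fully open), set as the call begins (left out, the last holds). The fingers move at their own pace and stop on an object; "grip_force" is the grip in N (left out, the last holds). Time passes only in rows, so rows that repeat a pose let the fingers close, or fill a call up. It gives the time, the measured TCP pose, the force, the opening and the grip force at its end, in the units of the state.
- get_state(): the state, without advancing time (a new reading comes with each control period).
- grab_frame(name): name is "scene" or "top" or "wrist"; returns the picture (384x512x3 uint8, red, green, blue); there is no depth.
- calibration(name): a dict with "camera_matrix" (3x3 intrinsics, pixels), "extrinsics" (4x4, takes a point from camera to world coordinates). Camera axes: x right, y down, z forward; pixel columns grow to the right and rows downward; lengths in m; the calibration is good to about 2 mm. The wrist camera is an equidistant fisheye: a pixel r from the principal point sees the ray r / f radians off the axis. A picture is of the moment at which its call begins: read the wrist's pose just before it. calibration takes no time and is no camera call; for the wrist camera it gives the pose at the moment of the call.
- job_done(): hands the job in; it is judged then, once.
Trained networks look in the newest picture that a camera, given by its name, has taken for a name from the list of things; names that differ only in an ending like _2 or _b are one class to them, and where a whole thing is asked for, a point or a joint stands for the part that bears it (a point fixed in the world has none). Each returns a list of dicts, best first, with "score" (0 to 1); they miss things now and then, are a little off and sometimes report something else, mostly with a low value. They report only what shows in the picture. A call takes as long as a camera call.
- boxes_of(query, camera): "rect" ([left, top, right, bottom] in pixels, round what is visible of it).
- regions_of(query, camera): "region" (384x512 bool, what is visible of it) and "rect" ([left, top, right, bottom] in pixels, round what is visible of it).
- spot_point(query, camera): "uv" ([column, row] in pixels: a listed point, or the origin of a listed thing).
The state is a dict: "t": time; "q": joint angles; "qd": joint speeds; "joint_efforts": joint torques, N m; "eef_pos": TCP position; "ee_rot": TCP orientation; "force": force on the tool from outside, world axes, zero at the start; "moment": the same for the moment, N m; "width": finger opening in m; "gripper_force": force on a finger pad.
Only numpy, scipy, OpenCV 4.12 (cv2) and the standard library are available. Lean on these libraries where they do the work, as an engineer would, in place of code of your own. Each camera call takes 0.05 s, during which the arm holds its last target. There are 200 camera calls.

### The job

Close up the cover of the unit under test: with the gripper shut, run the fingertips lightly along its L-shaped row of six orange snap buttons, from the end marked by the green puck, round the corner, to the end marked by the red puck, pressing each button fully home in turn. Do it in one pass, keeping the fingertips within about 3 cm of the cover until the last button is in, and press gently. Grasp and lift nothing, do not push the unit out of its place, leave the pucks and everything else on the bench where they are, and finish clear of it all.

Things in the scene. Friction and masses are not known exactly. Their poses are not given: they have to be found in the camera images.
- unit: Flat white controller housing, grey cover, 170 x 190 x 50 mm (x, y, z), 3 kg, loose on the bench. Origin: centre of its underside, z up; cover plane 50 mm above it. Sockets on its -x side. Six snap buttons form an L on the cover, 44 mm apart: a, b, c, d along the -x edge (from -y to +y), d the corner, then e, f along the +y edge (towards +x).
- puck_green: Loose green marker puck, 22 mm across, 14 mm tall, 40 g, origin at the centre of its underside. It stands on the cover about 47 mm beside the button at which to START, which may be button a or button f.
- puck_red: Loose red marker puck, same size, about 47 mm beside the LAST button of the row (the other end, f or a).
- button_a_top (a point): Centre of the top of snap button a: a shallow orange cone, 32 mm wide at the cover, flat top 6 mm wide. Proud it stands about 5 mm above the cover, fully home 1 mm above it. The point sinks with the button.
- button_a (a joint): How far button a is pressed in (m): 0 to 0.001 proud, 0.004 fully home. It sinks straight down into the cover, takes about 3 N, has no return spring and stays where it is left. Sliding shut fingertips over its sloping side also pushes it in.
- button_b_top (a point): Centre of the top of snap button b: a shallow orange cone, 32 mm wide at the cover, flat top 6 mm wide. Proud it stands about 5 mm above the cover, fully home 1 mm above it. The point sinks with the button.
- button_b (a joint): How far button b is pressed in (m): 0 to 0.001 proud, 0.004 fully home. It sinks straight down into the cover, takes about 3 N, has no return spring and stays where it is left. Sliding shut fingertips over its sloping side also pushes it in.
- button_c_top (a point): Centre of the top of snap button c: a shallow orange cone, 32 mm wide at the cover, flat top 6 mm wide. Proud it stands about 5 mm above the cover, fully home 1 mm above it. The point sinks with the button.
- button_c (a joint): How far button c is pressed in (m): 0 to 0.001 proud, 0.004 fully home. It sinks straight down into the cover, takes about 3 N, has no return spring and stays where it is left. Sliding shut fingertips over its sloping side also pushes it in.
- button_d_top (a point): Centre of the top of snap button d: a shallow orange cone, 32 mm wide at the cover, flat top 6 mm wide. Proud it stands about 5 mm above the cover, fully home 1 mm above it. The point sinks with the button.
- button_d (a joint): How far button d is pressed in (m): 0 to 0.001 proud, 0.004 fully home. It sinks straight down into the cover, takes about 3 N, has no return spring and stays where it is left. Sliding shut fingertips over its sloping side also pushes it in.
- button_e_top (a point): Centre of the top of snap button e: a shallow orange cone, 32 mm wide at the cover, flat top 6 mm wide. Proud it stands about 5 mm above the cover, fully home 1 mm above it. The point sinks with the button.
- button_e (a joint): How far button e is pressed in (m): 0 to 0.001 proud, 0.004 fully home. It sinks straight down into the cover, takes about 3 N, has no return spring and stays where it is left. Sliding shut fingertips over its sloping side also pushes it in.
- button_f_top (a point): Centre of the top of snap button f: a shallow orange cone, 32 mm wide at the cover, flat top 6 mm wide. Proud it stands about 5 mm above the cover, fully home 1 mm above it. The point sinks with the button.
- button_f (a joint): How far button f is pressed in (m): 0 to 0.001 proud, 0.004 fully home. It sinks straight down into the cover, takes about 3 N, has no return spring and stays where it is left. Sliding shut fingertips over its sloping side also pushes it in.
- mouse: Bystander, to be left alone: black computer mouse, 100 x 60 x 33 mm, on a round blue mat. Origin within its outline, on its underside.
- screwdriver: Bystander, to be left alone: yellow screwdriver lying on the bench. Origin within its outline, on its underside.
- meter: Bystander, to be left alone: yellow hand meter, 150 x 75 x 41 mm. Origin within its outline, on its underside.
- ferrite: Bystander, to be left alone: small grey ferrite ring, 36 mm across, 28 mm tall. Origin within its outline, on its underside.
- cleaner: Bystander, to be left alone: small white bottle, 48 mm across, 110 mm tall. Origin within its outline, on its underside.

How it is judged:
At the end, for the whole second after the job is handed in: All six buttons are home (pressed in more than 2.5 of 4 mm), the unit lies flat and at rest within 20 mm of where it was, both pucks still stand on its cover within 25 mm of their places, and the bystanders are within 20 mm of theirs (value of joint each of button_a, button_b, button_c, button_d, button_e, button_f above 0.0025 m and distance of each of mouse, screwdriver, meter, ferrite, cleaner, unit from where it was at the start of the episode below 0.02 m and linear speed of unit below 0.01 m/s and angle between unit's own z axis and vertical below 0.05 rad and z of each of puck_green, puck_red in the frame of unit above 0.045 m and distance of each of puck_green, puck_red from where it was at the start of the episode below 0.025 m); the robot touches nothing.
It fails at once if a button is pressed home before the one ahead of it in the row, counted from the green puck's end ((horizontal distance between puck_green and button_a_top below 0.075 m and ((value of joint button_b above 0.0025 m and value of joint button_a below 0.0018 m) or (value of joint button_c above 0.0025 m and value of joint button_b below 0.0018 m) or (value of joint button_d above 0.0025 m and value of joint button_c below 0.0018 m) or (value of joint button_e above 0.0025 m and value of joint button_d below 0.0018 m) or (value of joint button_f above 0.0025 m and value of joint button_e below 0.0018 m))) or (horizontal distance between puck_green and button_f_top below 0.075 m and ((value of joint button_e above 0.0025 m and value of joint button_f below 0.0018 m) or (value of joint button_d above 0.0025 m and value of joint button_e below 0.0018 m) or (value of joint button_c above 0.0025 m and value of joint button_d below 0.0018 m) or (value of joint button_b above 0.0025 m and value of joint button_c below 0.0018 m) or (value of joint button_a above 0.0025 m and value of joint button_b below 0.0018 m)))).
It fails at once if the fingertips are lifted well away from the cover (more than about 5 cm) part way along the row (value of joint any of button_a, button_b, button_c, button_d, button_e, button_f above 0.0025 m and not (value of joint each of button_a, button_b, button_c, button_d, button_e, button_f above 0.0025 m) and z of the grasp point in the frame of unit above 0.124 m).
It fails at once if the unit is pressed hard (over 30 N) (contact force between any of the arm, the fingers and unit above 30 N).
It fails at once if the unit is pushed more than 20 mm out of its place, tipped or lifted (distance of unit from where it was at the start of the episode above 0.02 m or angle between unit's own z axis and vertical above 0.08 rad or height (world z) of unit above 0.01 m).
It fails at once if a puck is moved more than 25 mm or lifted off the cover, or a bystander is moved more than 20 mm (distance of any of puck_green, puck_red from where it was at the start of the episode above 0.025 m or z of any of puck_green, puck_red in the frame of unit above 0.06 m or distance of any of mouse, screwdriver, meter, ferrite, cleaner from where it was at the start of the episode above 0.02 m).
It also fails if it takes over 42 s, if anything falls off the work surface, if the arm or the gripper's body presses on something with over 40 N, if the wrist force passes 120 N, or if a joint passes its speed limit or range.

## Working session

There is one attempt and no reset: what is moved stays moved. The work goes in short steps, Python scripts to look and compute and a tool call to move; the robot and the scene stay as the last step left them, time stands still between calls to the robot, and variables do not carry over. Pictures are saved under pics/ and viewed, at most 10 in all, crops included, and the job is handed in when it is done.

Besides the shell and the picture viewer there is one more tool, called after "Request:" as name(argument=value, ...) on one line, values as JSON. arm_command: Moves the arm, as the interface text tells. Shift numbers are shares of 25 cm and turn numbers shares of 180 degrees, none past 1 either way. Its arguments: {"type":"object","properties":{"commands":{"type":"array"},"claw":{"type":"number"},"grip_force":{"type":"number"}},"required":["commands"]}

```bash
mkdir -p pics
python3 - <<'E'
from station import *
import cv2,numpy as np
s=get_state();print(s['t'],s['eef_pos'],s['ee_rot'],s['force'],s['width'])
for c in("top","scene"):
    im=grab_frame(c);cv2.imwrite(f"pics/{c}0.png",im[:,:,::-1])
    k=calibration(c);print(c,k["camera_matrix"].tolist(),np.round(k["extrinsics"],4).tolist())
    for q in("puck_green","puck_red","button_a_top","button_f_top","button_d_top","unit"):
        print(q,[(np.round(r["uv"],1).tolist(),round(r["score"],2)) for r in spot_point(q,c)][:7])
E
```

```text
0.0 [0.26318175 0.62103347 0.2256087 ] [ 3.13991320e+00 -1.50058587e-04 -4.00939227e-01] [-0.29225844  0.09945963  0.57829479] 0.0878737852795526
top [[451.72938563658727, 0.0, 253.2193415246845], [0.0, 451.72938563658727, 196.3295693586731], [0.0, 0.0, 1.0]] [[-0.0207, -0.9862, 0.1645, 0.361], [-0.9996, 0.0173, -0.0222, -0.0061], [0.0191, -0.1649, -0.9861, 1.2095], [0.0, 0.0, 0.0, 1.0]]
puck_green [([228.9, 205.1], 0.54)]
puck_red [([256.2, 181.9], 0.41)]
button_a_top [([271.2, 191.2], 0.4)]
button_f_top [([216.8, 217.3], 0.54)]
button_d_top [([246.0, 233.5], 0.46)]
unit [([239.6, 208.1], 0.78), ([76.7, 223.6], 0.6)]
scene [[355.09226127491235, 0.0, 254.6540696844997], [0.0, 355.09226127491235, 195.59148647521886], [0.0, 0.0, 1.0]] [[-0.684, 0.516, -0.5156, 1.1104], [0.7295, 0.4829, -0.4844, 0.5001], [-0.001, -0.7075, -0.7067, 0.819], [0.0, 0.0, 0.0, 1.0]]
puck_green [([270.1, 203.6], 0.43)]
puck_red [([243.9, 199.4], 0.43)]
button_a_top [([240.1, 184.7], 0.4)]
button_f_top [([288.4, 198.5], 0.6)]
button_d_top [([282.1, 178.8], 0.61)]
unit [([266.8, 209.8], 0.94), ([238.3, 199.2], 0.39)]
```

Run:
```python
import cv2,numpy as np
t=cv2.imread("pics/top0.png")
cv2.imwrite("pics/v1.png",cv2.resize(t[140:290,140:340],None,fx=4,fy=4,interpolation=cv2.INTER_CUBIC))
```

```text
(no output)
```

View pics/v1.png

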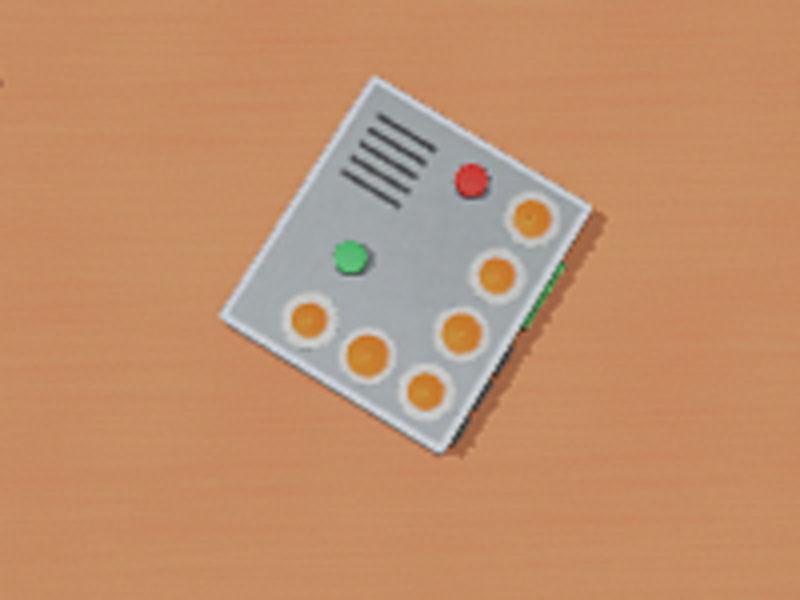

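View pics/scene0.png

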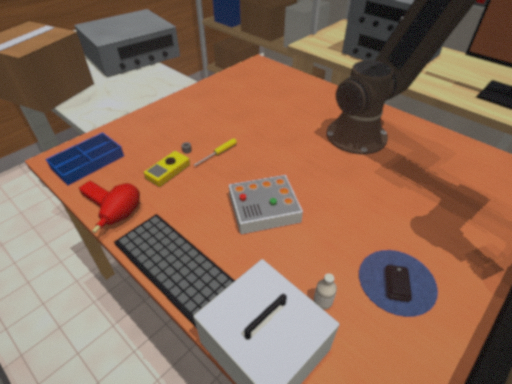

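The top view (crop scale 4, offset 140/140) shows an L of buttons. f is at about (308,320), e (367,355), d corner (425,391), c (461,333), b (497,275), and a (531,218). Green (351,257) is beside f and red (471,180) is beside a, so the order is f→e→d→c→b→a. The scene view agrees, with free space around the unit.

```bash
cat > h.py <<'E'
from station import *
import cv2,numpy as np
from scipy.optimize import least_squares
L=np.array([[88,0],[44,0],[0,0],[0,-44],[0,-88],[0,-132]])/1000 # f e d c b a, rel. to d
def place(p,z): # x,y of d, yaw
    c,s=np.cos(p[2]),np.sin(p[2]); R=np.array([[c,-s],[s,c]])
    return np.c_[L@R.T+p[:2],np.full(6,z)]
def proj(P,k,fish=False):
    E=np.linalg.inv(k["extrinsics"]);K=np.array(k["camera_matrix"]);C=P@E[:3,:3].T+E[:3,3]
    if fish:
        r=np.hypot(C[:,0],C[:,1]);th=np.arctan2(r,C[:,2]);n=C[:,:2]/r[:,None]*th[:,None]
    else: n=C[:,:2]/C[:,2:]
    return n*[K[0,0],K[1,1]]+K[:2,2]
def orange(im,seeds,win):
    h=cv2.cvtColor(im,cv2.COLOR_RGB2HSV);out=[]
    for u,v in seeds:
        m=np.zeros(im.shape[:2],np.uint8);cv2.circle(m,(int(round(u)),int(round(v))),win,255,-1)
        w=(m>0)*np.clip((h[:,:,1].astype(float)-90)/100,0,1)*(h[:,:,0]<25)
        y,x=np.nonzero(w);ww=w[y,x];out.append([(x*ww).sum()/ww.sum(),(y*ww).sum()/ww.sum()])
    return np.array(out)
E
python3 - <<'E'
from h import *
im=grab_frame("top");k=calibration("top")
seeds=np.array([[308,320],[367,355],[425,391],[461,333],[497,275],[531,218]])/4+140
uv=orange(im,seeds,8)-0.0
print(np.round(uv,1).tolist())
f=lambda p:(proj(place(p,.0525),k)-uv).ravel()
best=min((least_squares(f,[.4,.0,y]) for y in(-2,-1,0,1,2,3)),key=lambda r:r.cost)
print(best.x,best.cost,np.round(best.fun,1));print(np.round(place(best.x,.0525),4).tolist())
E
```

```text
[[216.8, 219.5], [231.3, 228.4], [245.9, 237.4], [254.9, 222.9], [263.8, 208.4], [272.6, 194.1]]
[ 0.44778227 -0.01126213  0.99945447] 0.005001538376056612 [ 0.  -0.  -0.   0.   0.   0.   0.  -0.1  0.  -0.  -0.   0. ]
[[0.4954, 0.0628, 0.0525], [0.4716, 0.0257, 0.0525], [0.4478, -0.0113, 0.0525], [0.4848, -0.0351, 0.0525], [0.5218, -0.0588, 0.0525], [0.5588, -0.0826, 0.0525]]
```

Request:
arm_command(commands=[{"tx":0.08,"ty":0.08},{"tx":0.19,"ty":0.19},{"tx":0.31,"ty":0.3},{"tx":0.43,"ty":0.42},{"tx":0.55,"ty":0.54},{"tx":0.67,"ty":0.66},{"tx":0.78,"ty":0.76},{"tx":0.86,"ty":0.85}], claw=0, grip_force=10)

```text
invalid input
```

Request:
arm_command(commands=[{"tx":0.08,"ty":0.08,"twist":0.01},{"tx":0.19,"ty":0.19,"twist":0.02},{"tx":0.31,"ty":0.3,"twist":0.03},{"tx":0.43,"ty":0.42,"twist":0.04},{"tx":0.55,"ty":0.54,"twist":0.05},{"tx":0.67,"ty":0.66,"twist":0.054},{"tx":0.78,"ty":0.76,"twist":0.054},{"tx":0.86,"ty":0.84,"twist":0.054}])

```text
invalid input
```

Request:
arm_command(commands=[{"tz":0},{"tz":0.02},{"tz":0.06},{"tz":0.12},{"tz":0.18},{"tz":0.22},{"tz":0.24},{"tz":0.24}])

```text
invalid input
```

Request:
arm_command(commands=[{"tx":0.08,"ty":0.08,"tz":0,"twist":0},{"tx":0.19,"ty":0.19,"tz":0,"twist":0},{"tx":0.31,"ty":0.3,"tz":0,"twist":0},{"tx":0.43,"ty":0.42,"tz":0,"twist":0},{"tx":0.55,"ty":0.54,"tz":0,"twist":0},{"tx":0.67,"ty":0.66,"tz":0,"twist":0},{"tx":0.78,"ty":0.76,"tz":0,"twist":0},{"tx":0.86,"ty":0.85,"tz":0,"twist":0}], claw=0, grip_force=10)

```text
t: 1.42
eef_pos: [0.3791, 0.3394, 0.2269]
ee_rot: [-3.141, -0.0, -0.401]
force: [0.7, -0.2, -0.7]
width: 0.0398
gripper_force: 0.0
```

Request:
arm_command(commands=[{"tx":0.08,"ty":0.08,"tz":0,"twist":0.01},{"tx":0.19,"ty":0.19,"tz":0,"twist":0.02},{"tx":0.31,"ty":0.3,"tz":0,"twist":0.03},{"tx":0.43,"ty":0.42,"tz":0,"twist":0.04},{"tx":0.55,"ty":0.54,"tz":0,"twist":0.05},{"tx":0.67,"ty":0.66,"tz":0,"twist":0.054},{"tx":0.78,"ty":0.76,"tz":0,"twist":0.054},{"tx":0.86,"ty":0.84,"tz":0,"twist":0.054}])

```text
t: 2.08
eef_pos: [0.4952, 0.0621, 0.227]
ee_rot: [-3.141, -0.001, -0.571]
force: [1.1, 0.4, 0.2]
width: 0.0003
gripper_force: 0.0
```

Request:
arm_command(commands=[{"tx":0,"ty":0,"tz":0,"twist":0},{"tx":0,"ty":0,"tz":0.02,"twist":0},{"tx":0,"ty":0,"tz":0.06,"twist":0},{"tx":0,"ty":0,"tz":0.12,"twist":0},{"tx":0,"ty":0,"tz":0.18,"twist":0},{"tx":0,"ty":0,"tz":0.22,"twist":0},{"tx":0,"ty":0,"tz":0.24,"twist":0},{"tx":0,"ty":0,"tz":0.24,"twist":0}])

```text
t: 2.75
eef_pos: [0.4935, 0.0652, 0.1652]
ee_rot: [3.14, 0.001, -0.569]
force: [-0.7, 0.1, 0.1]
width: 0.0003
gripper_force: 0.0
```

Run:
```python
from h import *
k=calibration("wrist");s=get_state();im=grab_frame("wrist")
P=place([.44778,-.01126,.99945],.0525)
uv=proj(P,k,True);print(np.round(uv,1).tolist())
v=im[:,:,::-1].copy()
for u in uv: cv2.drawMarker(v,tuple(int(round(a)) for a in u),(255,0,0),0,8,1)
cv2.imwrite("pics/w1.png",v)
print(s['eef_pos'],s['ee_rot'],s['force'],s['width'],s['q'])
y=s['ee_rot'][2];d=P[0,:2]-s['eef_pos'][:2]
print("to f tx,ty mm",1e3*d@[np.cos(y),np.sin(y)],1e3*d@[np.sin(y),-np.cos(y)])
```

```text
[[255.8, 193.4], [301.6, 193.5], [345.4, 193.6], [348.6, 149.1], [350.5, 102.9], [351.0, 57.0]]
[0.49352252 0.06515574 0.16518096] [ 3.13958264e+00  1.28791871e-03 -5.69166433e-01] [-0.65493201  0.14578617  0.06363133] 0.0003258230805242043 [ 5.26600382e-01  1.19553177e-01 -4.57298135e-01 -2.69226213e-04
 -9.96321540e-01  4.75177371e-01]
to f tx,ty mm 2.8433392039282546 1.021069647020359
```

View pics/w1.png

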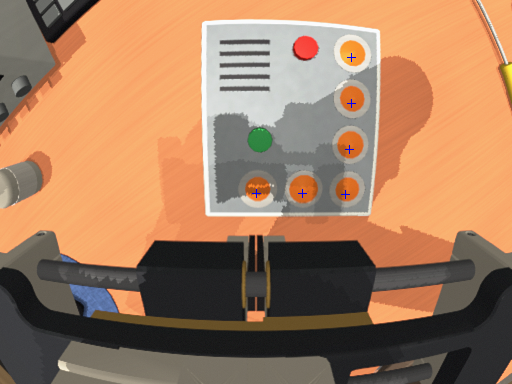

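The wrist view shows the unit with red by a at (351,52) and green by f at (258,189). The predicted crosses sit about 4 px (about 4 mm) low. I'll descend to 3 cm above the cover, settle, and re-measure with all cameras.

Request:
arm_command(commands=[{"tx":0.0,"ty":0,"tz":0.02,"twist":0},{"tx":0.0,"ty":0,"tz":0.06,"twist":0},{"tx":0,"ty":0,"tz":0.12,"twist":0},{"tx":0,"ty":0,"tz":0.18,"twist":0},{"tx":0,"ty":0,"tz":0.22,"twist":0},{"tx":0,"ty":0,"tz":0.26,"twist":0},{"tx":0,"ty":0,"tz":0.28,"twist":0},{"tx":0,"ty":0,"tz":0.28,"twist":0}])

```text
t: 3.47
eef_pos: [0.4939, 0.0644, 0.0954]
ee_rot: [3.14, 0.001, -0.571]
force: [-0.6, -0.1, 0.4]
width: 0.0002
gripper_force: 0.0
```

Request:
arm_command(commands=[{"tx":0,"ty":0,"tz":0,"twist":0},{"tx":0,"ty":0,"tz":0,"twist":0},{"tx":0,"ty":0,"tz":0,"twist":0},{"tx":0,"ty":0,"tz":0,"twist":0},{"tx":0,"ty":0,"tz":0,"twist":0},{"tx":0,"ty":0,"tz":0,"twist":0},{"tx":0,"ty":0,"tz":0,"twist":0},{"tx":0,"ty":0,"tz":0,"twist":0}])

```text
t: 4.13
eef_pos: [0.4945, 0.0647, 0.0967]
ee_rot: [-3.141, -0.0, -0.57]
force: [0.7, 0.6, -0.2]
width: 0.0011
gripper_force: 0.0
```

Run:
```python
from h import *
k=calibration("wrist");s=get_state();im=grab_frame("wrist")
p0=np.array([.44778,-.01126,.99945])
uv=proj(place(p0,.0525),k,True)
for i in range(2): o=orange(im,uv if i==0 else o,12)
print("wrist",np.round(uv,1).tolist(),np.round(o,1).tolist())
v=im[:,:,::-1].copy()
for u in o: cv2.drawMarker(v,tuple(int(round(a)) for a in u),(255,0,0),0,8,1)
cv2.imwrite("pics/w2.png",v)
ok=[i for i in range(6)]
r=least_squares(lambda p:(proj(place(p,.0525),k,True)-o).ravel(),p0,loss="soft_l1");print(r.x,np.round((proj(place(r.x,.0525),k,True)-o).ravel(),1))
k=calibration("scene");im=grab_frame("scene")
uv=proj(place(p0,.0545),k);print("scene",np.round(uv,1).tolist())
for q in"fedcba":
    print([np.round(x["uv"],1).tolist() for x in spot_point(f"button_{q}_top","scene")][:2])
ss=[get_state() for _ in range(1)]
for s in[s]+ss:print(s['eef_pos'],s['ee_rot'],s['force'])
```

```text
wrist [[256.2, 220.7], [315.4, 220.4], [370.2, 219.6], [376.3, 163.3], [379.7, 103.3], [380.0, 43.9]] [[256.3, 219.0], [315.0, 219.9], [370.1, 217.5], [376.0, 162.9], [380.1, 101.8], [381.3, 42.8]]
[ 0.44853549 -0.01153403  0.99335948] [-0.3 -0.   0.3 -0.9 -0.   1.2  0.5 -0.7  0.1  0.4 -0.6  0.2]
scene [[288.7, 199.7], [284.3, 189.8], [280.1, 180.5], [266.8, 182.8], [253.3, 185.1], [239.6, 187.5]]
[[287.6, 201.4]]
[[281.9, 188.1]]
[[282.9, 178.6]]
[[266.0, 209.6], [263.8, 179.5]]
[[265.6, 182.0], [251.0, 185.2]]
[[240.4, 188.1]]
[0.4944724  0.06471485 0.09665585] [-3.14143359e+00 -8.44522727e-05 -5.70427022e-01] [ 0.65973577  0.64809769 -0.19774505]
[0.49444644 0.06470158 0.09655316] [ 3.14158125e+00  2.23168481e-06 -5.70423415e-01] [ 0.11404796  0.24562366 -0.27562265]
```

View pics/w2.png

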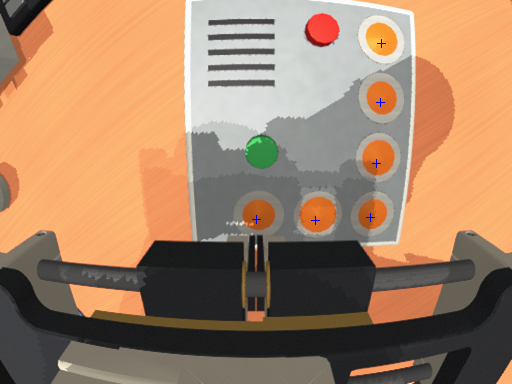

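The wrist view puts the buttons about 3 mm further along +tx than the top camera does: f is at (258,214) and a at (381,39). I'll split the difference and go down carefully.

Request:
arm_command(commands=[{"tx":0.013,"ty":0.004,"tz":0.02,"twist":0},{"tx":0.013,"ty":0.004,"tz":0.05,"twist":0},{"tx":0.013,"ty":0.004,"tz":0.08,"twist":0},{"tx":0.013,"ty":0.004,"tz":0.11,"twist":0},{"tx":0.013,"ty":0.004,"tz":0.13,"twist":0},{"tx":0.013,"ty":0.004,"tz":0.15,"twist":0},{"tx":0.013,"ty":0.004,"tz":0.152,"twist":0},{"tx":0.013,"ty":0.004,"tz":0.152,"twist":0}])

```text
t: 5.2
eef_pos: [0.4964, 0.062, 0.0581]
ee_rot: [3.141, 0.0, -0.57]
force: [-0.5, -0.3, 0.5]
width: 0.0004
gripper_force: 0.0
```

Request:
arm_command(commands=[{"tx":0,"ty":0,"tz":0.002,"twist":0},{"tx":0,"ty":0,"tz":0.004,"twist":0},{"tx":0,"ty":0,"tz":0.008,"twist":0},{"tx":0,"ty":0,"tz":0.012,"twist":0},{"tx":0,"ty":0,"tz":0.016,"twist":0},{"tx":0,"ty":0,"tz":0.02,"twist":0},{"tx":0,"ty":0,"tz":0.02,"twist":0},{"tx":0,"ty":0,"tz":0.02,"twist":0}])

```text
t: 5.87
eef_pos: [0.4967, 0.0622, 0.0536]
ee_rot: [-3.141, -0.0, -0.57]
force: [-0.3, 0.5, -0.2]
width: 0.0004
gripper_force: 0.2
```

Run:
```python
from h import *
for i in range(4):
    grab_frame("wrist");s=get_state();print(s['eef_pos'],s['force'])
```

```text
[0.49673956 0.06214453 0.05360475] [ 0.07109808 -0.15529388  0.74523528]
[0.49669144 0.06213351 0.05358403] [-0.22694856 -0.43232653  0.12717755]
[0.49669654 0.06212127 0.0535835 ] [0.62399643 0.0938879  0.23136864]
[0.49672421 0.06215121 0.05361252] [ 0.77132684 -0.67402879  0.42910521]
```

Request:
arm_command(commands=[{"tx":0,"ty":0,"tz":0.001,"twist":0},{"tx":0,"ty":0,"tz":0.002,"twist":0},{"tx":0,"ty":0,"tz":0.003,"twist":0},{"tx":0,"ty":0,"tz":0.004,"twist":0},{"tx":0,"ty":0,"tz":0.005,"twist":0},{"tx":0,"ty":0,"tz":0.006,"twist":0},{"tx":0,"ty":0,"tz":0.006,"twist":0},{"tx":0,"ty":0,"tz":0.006,"twist":0}])

```text
t: 6.73
eef_pos: [0.4967, 0.0621, 0.0521]
ee_rot: [-3.142, -0.0, -0.57]
force: [-0.1, -0.0, 2.2]
width: 0.0003
gripper_force: 1.0
```

Request:
arm_command(commands=[{"tx":0,"ty":0,"tz":0.001,"twist":0},{"tx":0,"ty":0,"tz":0.002,"twist":0},{"tx":0,"ty":0,"tz":0.003,"twist":0},{"tx":0,"ty":0,"tz":0.004,"twist":0},{"tx":0,"ty":0,"tz":0.004,"twist":0},{"tx":0,"ty":0,"tz":0.004,"twist":0},{"tx":0,"ty":0,"tz":0.004,"twist":0},{"tx":0,"ty":0,"tz":0.004,"twist":0}])

```text
t: 7.4
eef_pos: [0.4967, 0.0621, 0.0512]
ee_rot: [-3.141, -0.0, -0.57]
force: [-1.5, 0.5, 5.0]
width: 0.0001
gripper_force: 2.3
```

Run:
```python
from h import *
for i in range(4):
    grab_frame("wrist");s=get_state();print(s['eef_pos'],s['force'])
```

```text
[0.49672638 0.06214944 0.05116096] [0.45643145 0.46030617 4.71182749]
[0.49672402 0.0621381  0.05115716] [-0.95292915  1.14387059  4.29950917]
[0.49674147 0.06213511 0.05117078] [-1.54891219  0.44050636  4.67241812]
[0.49674474 0.06214002 0.05115186] [-0.90696816 -0.07050044  5.18806278]
```

Request:
arm_command(commands=[{"tx":0,"ty":0,"tz":0.001,"twist":0},{"tx":0,"ty":0,"tz":0.002,"twist":0},{"tx":0,"ty":0,"tz":0.002,"twist":0},{"tx":0,"ty":0,"tz":0.002,"twist":0},{"tx":0,"ty":0,"tz":0.002,"twist":0},{"tx":0,"ty":0,"tz":0.002,"twist":0},{"tx":0,"ty":0,"tz":0.002,"twist":0},{"tx":0,"ty":0,"tz":0.002,"twist":0}])

```text
t: 8.27
eef_pos: [0.4968, 0.0621, 0.051]
ee_rot: [-3.141, -0.0, -0.57]
force: [-1.7, -0.0, 8.7]
width: 0.0007
gripper_force: 4.7
```

Run:
```python
from h import *
for i in range(3):
    grab_frame("wrist");s=get_state();print(s['eef_pos'],s['force'])
```

```text
[0.49678695 0.06212276 0.05099572] [-1.84856096 -0.3942028   8.85749436]
[0.4967728  0.0621285  0.05099984] [-2.20052105  0.60123877  9.1789007 ]
[0.49678126 0.06212699 0.05100217] [-1.74140066  0.37159936  9.47847633]
```

f has bottomed out: z stays at 0.0510 while the force rises. I'll ease up 0.25 mm and slide to e.

Request:
arm_command(commands=[{"tx":0,"ty":0.01,"tz":-0.001,"twist":0},{"tx":0,"ty":0.03,"tz":-0.001,"twist":0},{"tx":0,"ty":0.055,"tz":-0.001,"twist":0},{"tx":0,"ty":0.08,"tz":-0.001,"twist":0},{"tx":0,"ty":0.105,"tz":-0.001,"twist":0},{"tx":0,"ty":0.13,"tz":-0.001,"twist":0},{"tx":0,"ty":0.155,"tz":-0.001,"twist":0},{"tx":0,"ty":0.176,"tz":-0.001,"twist":0}])

```text
t: 9.08
eef_pos: [0.473, 0.0247, 0.0512]
ee_rot: [-3.14, -0.001, -0.57]
force: [2.3, 2.9, 5.4]
width: 0.0004
gripper_force: 2.2
```

Run:
```python
from h import *
for i in range(3):
    im=grab_frame("wrist");s=get_state();print(s['eef_pos'],s['ee_rot'][2],s['force'])
cv2.imwrite("pics/w3.png",im[:,:,::-1])
```

```text
[0.47252961 0.02412879 0.05116279] -0.570670747711441 [2.3569565  0.44281556 4.71962162]
[0.4725475  0.02417491 0.05112601] -0.5707619993319664 [ 1.20041619 -1.04757872  5.56239086]
[0.47254454 0.02418688 0.05107601] -0.570746538426528 [ 1.7207279  -1.08202203  6.46851396]
```

View pics/w3.png

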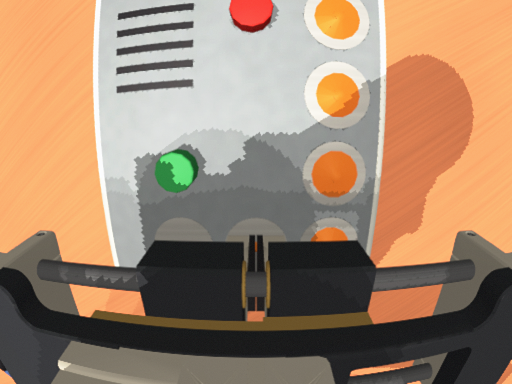

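f and e look sunk and the puck is undisturbed. On to d, then along the second leg.

Request:
arm_command(commands=[{"tx":0,"ty":0.01,"tz":0,"twist":0},{"tx":0,"ty":0.03,"tz":0,"twist":0},{"tx":0,"ty":0.055,"tz":0,"twist":0},{"tx":0,"ty":0.08,"tz":0,"twist":0},{"tx":0,"ty":0.105,"tz":0,"twist":0},{"tx":0,"ty":0.13,"tz":0,"twist":0},{"tx":0,"ty":0.155,"tz":0,"twist":0},{"tx":0,"ty":0.176,"tz":0,"twist":0}])

```text
t: 9.9
eef_pos: [0.4493, -0.0123, 0.0511]
ee_rot: [-3.141, -0.001, -0.57]
force: [2.3, 3.5, 4.5]
width: 0.0002
gripper_force: 2.5
```

Run:
```python
from h import *
for i in range(4):
    im=grab_frame("wrist");k=calibration("wrist");s=get_state();print(s['eef_pos'],s['ee_rot'][2],s['force'])
cv2.imwrite("pics/w4.png",im[:,:,::-1])
print(np.round(proj(place([.44778,-.01126,.99945],.0525),k,True),1).tolist())
```

```text
[ 0.44878654 -0.01288892  0.05112263] -0.5705773217318078 [3.84838578 1.03223655 4.53365974]
[ 0.44881864 -0.01284371  0.05112158] -0.5706799642221656 [ 2.00730503 -0.24771921  5.73530306]
[ 0.44880176 -0.0128524   0.0510988 ] -0.5706758074408791 [ 1.93651218 -0.60081515  5.4875087 ]
[ 0.44882241 -0.0128253   0.051084  ] -0.570536607926128 [ 2.30502093 -0.60418083  6.64667961]
[[116.5, 249.7], [180.9, 252.6], [253.1, 253.7], [252.9, 181.7], [252.7, 100.3], [252.7, 20.3]]
```

View pics/w4.png

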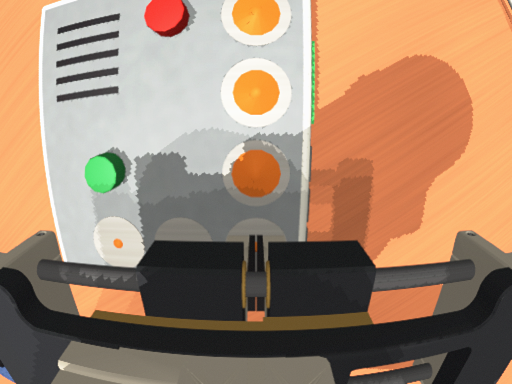

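f shows only its small top at (118,243), so it is home. c (256,173), b (256,93) and a (256,14) lie straight ahead along +tx.

Request:
arm_command(commands=[{"ty":0,"tx":0.01,"tz":0,"twist":0},{"ty":0,"tx":0.03,"tz":0,"twist":0},{"ty":0,"tx":0.055,"tz":0,"twist":0},{"ty":0,"tx":0.08,"tz":0,"twist":0},{"ty":0,"tx":0.105,"tz":0,"twist":0},{"ty":0,"tx":0.13,"tz":0,"twist":0},{"ty":0,"tx":0.155,"tz":0,"twist":0},{"ty":0,"tx":0.176,"tz":0,"twist":0}])

```text
t: 10.77
eef_pos: [0.4825, -0.0368, 0.0506]
ee_rot: [3.137, 0.005, -0.572]
force: [-16.5, 8.9, 24.2]
width: 0.0005
gripper_force: 11.9
```

Run:
```python
from h import *
for i in range(3):
    im=grab_frame("wrist");s=get_state();print(s['eef_pos'],s['ee_rot'][2],s['force'])
```

```text
[ 0.48327033 -0.03710244  0.05069662] -0.5713540045275574 [-11.6620575    3.76653503  19.30527431]
[ 0.4832589  -0.03709252  0.05072716] -0.5714645839880355 [-11.05766802   2.24770889  18.35286489]
[ 0.48322768 -0.03707883  0.0507341 ] -0.5714978366414962 [-9.2721279   1.65160639 16.82440139]
```

The force rose to 24 N because the flat side digs into the cone in this direction. I'll ease up, then press each remaining button from just above.

Request:
arm_command(commands=[{"ty":0,"tx":0,"tz":-0.004,"twist":0},{"ty":0,"tx":0,"tz":-0.008,"twist":0},{"ty":0,"tx":0,"tz":-0.016,"twist":0},{"ty":0,"tx":0,"tz":-0.024,"twist":0},{"ty":0,"tx":0.006,"tz":-0.024,"twist":0},{"ty":0,"tx":0.006,"tz":-0.024,"twist":0},{"ty":0,"tx":0.006,"tz":-0.024,"twist":0},{"ty":0,"tx":0.006,"tz":-0.024,"twist":0}])

```text
t: 11.58
eef_pos: [0.4874, -0.0366, 0.0567]
ee_rot: [3.141, 0.0, -0.57]
force: [-1.3, -0.6, -0.3]
width: 0.0004
gripper_force: 0.0
```

Run:
```python
from h import *
for i in range(3):
    im=grab_frame("wrist");s=get_state();print(s['eef_pos'],s['ee_rot'],s['force'])
t=grab_frame("top")
cv2.imwrite("pics/v5.png",np.hstack([cv2.resize(im[:,80:400],(400,480)),cv2.resize(t[170:260,200:275],(400,480),interpolation=cv2.INTER_CUBIC)])[:,:,::-1])
```

```text
[ 0.4873326  -0.03654759  0.05669247] [ 3.14139426e+00  1.86976298e-04 -5.70463917e-01] [-0.34851671 -0.3857403   0.04381566]
[ 0.48733245 -0.03655729  0.05667755] [ 3.14139305e+00  1.81145259e-04 -5.70479331e-01] [-0.12449375  0.63944965 -0.31579131]
[ 0.48734289 -0.03653099  0.05671164] [ 3.14146378e+00  1.40772143e-04 -5.70439174e-01] [ 0.03490669 -0.78808726 -0.074719  ]
```

View pics/v5.png

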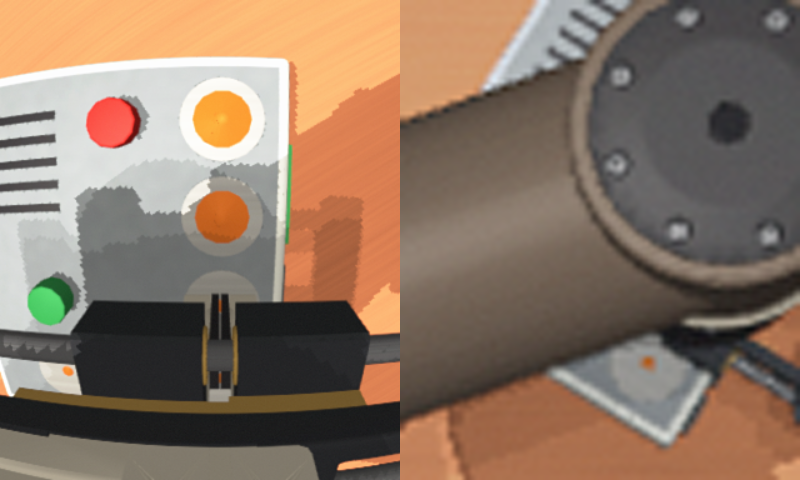

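d is home and the unit is within about 1 mm of its place. c is under the tips, so I'll press it down gently.

Request:
arm_command(commands=[{"ty":0,"tx":0,"tz":0.004,"twist":0},{"ty":0,"tx":0,"tz":0.008,"twist":0},{"ty":0,"tx":0,"tz":0.012,"twist":0},{"ty":0,"tx":0,"tz":0.016,"twist":0},{"ty":0,"tx":0,"tz":0.02,"twist":0},{"ty":0,"tx":0,"tz":0.023,"twist":0},{"ty":0,"tx":0,"tz":0.023,"twist":0},{"ty":0,"tx":0,"tz":0.023,"twist":0}])

```text
t: 12.45
eef_pos: [0.4874, -0.0366, 0.0512]
ee_rot: [3.142, -0.0, -0.57]
force: [-1.3, -1.4, 3.3]
width: 0.0006
gripper_force: 1.6
```

Run:
```python
from h import *
for i in range(3):
    im=grab_frame("wrist");s=get_state();print(s['eef_pos'],s['force'])
```

```text
[ 0.48740203 -0.03655579  0.05119932] [-1.43773947 -0.28861009  3.43470963]
[ 0.48739817 -0.03654471  0.05118772] [-1.55156859  0.72452707  3.13995673]
[ 0.48740056 -0.03656006  0.05117786] [-2.24407321  0.50098763  3.63769546]
```

Request:
arm_command(commands=[{"ty":0,"tx":0,"tz":-0.016,"twist":0},{"ty":0,"tx":0.01,"tz":-0.028,"twist":0},{"ty":0,"tx":0.04,"tz":-0.028,"twist":0},{"ty":0,"tx":0.08,"tz":-0.028,"twist":0},{"ty":0,"tx":0.12,"tz":-0.028,"twist":0},{"ty":0,"tx":0.155,"tz":-0.028,"twist":0},{"ty":0,"tx":0.174,"tz":-0.028,"twist":0},{"ty":0,"tx":0.174,"tz":-0.024,"twist":0}])

```text
t: 13.27
eef_pos: [0.5251, -0.0608, 0.0568]
ee_rot: [3.141, -0.0, -0.572]
force: [-0.6, 0.4, -0.2]
width: 0.0001
gripper_force: 0.0
```

Request:
arm_command(commands=[{"ty":0,"tx":0,"tz":0.004,"twist":0},{"ty":0,"tx":0,"tz":0.008,"twist":0},{"ty":0,"tx":0,"tz":0.012,"twist":0},{"ty":0,"tx":0,"tz":0.016,"twist":0},{"ty":0,"tx":0,"tz":0.02,"twist":0},{"ty":0,"tx":0,"tz":0.024,"twist":0},{"ty":0,"tx":0,"tz":0.024,"twist":0},{"ty":0,"tx":0,"tz":0.024,"twist":0}])

```text
t: 13.93
eef_pos: [0.5237, -0.0601, 0.0512]
ee_rot: [3.141, 0.0, -0.57]
force: [-2.0, -0.4, 4.6]
width: 0.0009
gripper_force: 2.2
```

Run:
```python
from h import *
for i in range(3):
    im=grab_frame("wrist");s=get_state();print(s['eef_pos'],s['force'])
cv2.imwrite("pics/w6.png",im[:,:,::-1])
```

```text
[ 0.52365538 -0.06007804  0.05115962] [-2.96941033 -0.72446754  5.45965403]
[ 0.52366295 -0.06006948  0.05114264] [-3.34002984 -1.49785296  5.1285193 ]
[ 0.52370005 -0.06005732  0.05113292] [-3.28018062 -0.94657494  5.4289682 ]
```

View pics/w6.png

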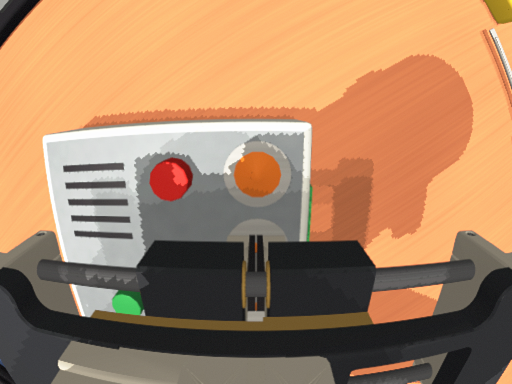

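b is home at z = 0.0511. a is straight ahead at (257,174), with the red puck clear at (171,178).

Request:
arm_command(commands=[{"ty":0,"tx":0,"tz":-0.016,"twist":0},{"ty":0,"tx":0.01,"tz":-0.028,"twist":0},{"ty":0,"tx":0.04,"tz":-0.028,"twist":0},{"ty":0,"tx":0.08,"tz":-0.028,"twist":0},{"ty":0,"tx":0.12,"tz":-0.028,"twist":0},{"ty":0,"tx":0.155,"tz":-0.028,"twist":0},{"ty":0,"tx":0.174,"tz":-0.028,"twist":0},{"ty":0,"tx":0.174,"tz":-0.024,"twist":0}])

```text
t: 14.75
eef_pos: [0.5618, -0.0843, 0.0567]
ee_rot: [3.142, -0.0, -0.571]
force: [0.8, 0.1, -0.4]
width: 0.0009
gripper_force: 0.0
```

Request:
arm_command(commands=[{"ty":0,"tx":0,"tz":0.004,"twist":0},{"ty":0,"tx":0,"tz":0.008,"twist":0},{"ty":0,"tx":0,"tz":0.012,"twist":0},{"ty":0,"tx":0,"tz":0.016,"twist":0},{"ty":0,"tx":0,"tz":0.02,"twist":0},{"ty":0,"tx":0,"tz":0.024,"twist":0},{"ty":0,"tx":0,"tz":0.024,"twist":0},{"ty":0,"tx":0,"tz":0.024,"twist":0}])

```text
t: 15.42
eef_pos: [0.5603, -0.0836, 0.0512]
ee_rot: [3.141, 0.0, -0.57]
force: [-2.4, -1.4, 5.0]
width: 0.001
gripper_force: 2.1
```

Run:
```python
from h import *
for i in range(3):
    im=grab_frame("wrist");s=get_state();print(s['eef_pos'],s['force'])
```

```text
[ 0.56031001 -0.08359428  0.05119082] [-3.3663133  -1.35192884  4.52534063]
[ 0.56031719 -0.08357311  0.05115375] [-3.29910419 -1.98682103  4.89368423]
[ 0.56034886 -0.08356307  0.05116217] [-2.51451572 -1.3986262   5.94110586]
```

Request:
arm_command(commands=[{"ty":0,"tx":0,"tz":-0.03,"twist":0},{"ty":0,"tx":0,"tz":-0.1,"twist":0},{"ty":0,"tx":0,"tz":-0.22,"twist":0},{"ty":0,"tx":0,"tz":-0.34,"twist":0},{"ty":0,"tx":0,"tz":-0.46,"twist":0},{"ty":0,"tx":0,"tz":-0.58,"twist":0},{"ty":0,"tx":0,"tz":-0.66,"twist":0},{"ty":0,"tx":0,"tz":-0.7,"twist":0}])

```text
t: 16.23
eef_pos: [0.5623, -0.0832, 0.2299]
ee_rot: [-3.138, -0.005, -0.57]
force: [1.1, -0.1, -0.1]
width: 0.0006
gripper_force: 0.0
```

Request:
arm_command(commands=[{"ty":-0.06,"tx":0,"tz":0,"twist":0},{"ty":-0.18,"tx":0,"tz":0,"twist":0},{"ty":-0.32,"tx":0,"tz":0,"twist":0},{"ty":-0.46,"tx":0,"tz":0,"twist":0},{"ty":-0.6,"tx":0,"tz":0,"twist":0},{"ty":-0.74,"tx":0,"tz":0,"twist":0},{"ty":-0.86,"tx":0,"tz":0,"twist":0},{"ty":-0.9,"tx":0,"tz":0,"twist":0}])

```text
t: 16.9
eef_pos: [0.6835, 0.11, 0.2233]
ee_rot: [3.14, 0.002, -0.568]
force: [-1.0, -0.0, -0.5]
width: 0.0006
gripper_force: 0.0
```

Request:
arm_command(commands=[{"ty":-0.06,"tx":-0.06,"tz":0,"twist":0},{"ty":-0.16,"tx":-0.16,"tz":0,"twist":0},{"ty":-0.26,"tx":-0.26,"tz":0,"twist":0},{"ty":-0.36,"tx":-0.36,"tz":0,"twist":0},{"ty":-0.46,"tx":-0.46,"tz":0,"twist":0},{"ty":-0.56,"tx":-0.56,"tz":0,"twist":0},{"ty":-0.6,"tx":-0.6,"tz":0,"twist":0},{"ty":-0.6,"tx":-0.6,"tz":0,"twist":0}])

```text
t: 17.57
eef_pos: [0.6354, 0.3168, 0.2242]
ee_rot: [3.14, 0.001, -0.567]
force: [0.3, -0.6, -0.2]
width: 0.0004
gripper_force: 0.0
```

Run:
```python
from h import *
s=get_state();print(s['t'],s['eef_pos'],s['force'])
t=grab_frame("top");c=grab_frame("scene")
cv2.imwrite("pics/v7.png",np.hstack([cv2.resize(t[170:260,200:300],(440,396),interpolation=cv2.INTER_CUBIC),cv2.resize(c[150:250,200:290],(356,396),interpolation=cv2.INTER_CUBIC)])[:,:,::-1])
```

```text
17.5667 [0.63543094 0.31675299 0.22417839] [ 0.26743733 -0.5786865  -0.19556786]
```

View pics/v7.png

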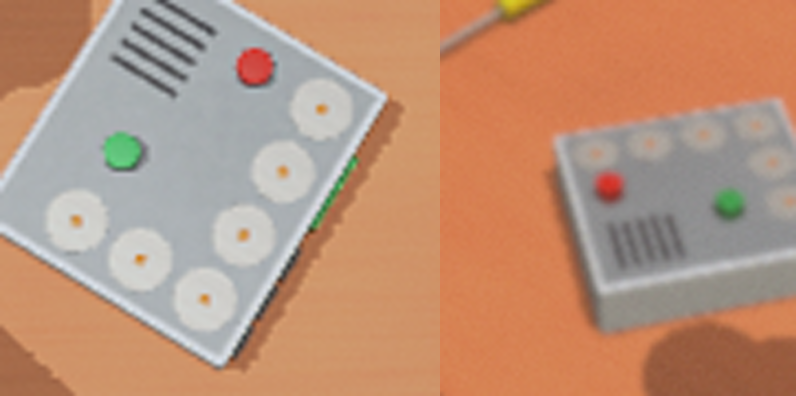

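All six buttons show only a small orange dot, so they are home. Both pucks are standing in place and the arm is clear.

```bash
python3 -c "
from station import *
print(job_done())"
```

```text
the job is handed in; nothing more can be done
None
```

All six buttons are pressed home in order f→e→d→c→b→a, with the unit (moved about 1 mm at most) and both pucks in place and the arm clear; f, e and d were slid over, but force peaked at 24 N sliding onto c (limit 30 N), so I pressed c, b and a from about 6 mm above, and the job is handed in with no verdict returned.

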